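Close and stack the fruit samples on the bench scale

TASK

Get the three fruit samples ready to be weighed together: stack them upright in the middle of the scale's pan, the large pot at the bottom, the medium pot on it and the small, already closed pot on top. The large and the medium pot must each be closed with its own lid, plug fully home in the pot and rim facing up, and each pot above must stand flat inside the raised rim of the lid below it. Keep the pots upright on the way so that no fruit spills, and leave the label roll and the refractometer where they are.

Things in the scene. Friction and masses are not known exactly. Their poses are not given: they have to be found in the camera images.
- pot_large: large open round white sample pot, upright, filled with green grapes to 13 mm below the mouth; 52 mm high, outside diameter 57 mm at the base widening to 63 at the mouth (64 over the rim bead), wall 3 mm, mouth 56 mm across inside; about 130 g. Origin: centre of the underside, z up
- lid_large: lid of the large pot: the larger loose white disc, lying plug down. Plug 7 mm deep (46 mm across at its tip, 52 at its root), flange 67 mm across, 5 thick, edge rim raised 3 mm (recess 60 mm across, floor 12 mm above origin); 25 g. Origin: centre of plug underside, z up. Grip the flange's edge. It drops in without force; seated, its origin is 45 mm above the pot's and the flange overhangs the pot
- pot_medium: medium open round white sample pot, upright, filled with green grapes to 13 mm below the mouth; 44 mm high, outside diameter 45 mm at the base widening to 50 at the mouth (52 over the rim bead), wall 3 mm, mouth 43 mm across inside; about 80 g. Origin: centre of the underside, z up. In the stack it stands in the recess of the large lid
- lid_medium: lid of the medium pot: the smaller loose white disc, lying plug down. Plug 7 mm deep (33 mm across at its tip, 39 at its root), flange 54 mm across, 5 thick, edge rim raised 3 mm (recess 47 mm across, floor 12 mm above origin); 18 g. Origin: centre of plug underside, z up. Grip the flange's edge. It drops in without force; seated, its origin is 37 mm above the medium pot's
- pot_small: small round white sample pot, upright, already closed (its lid does not come off); 43 mm high plus a 1.5 mm bead on top, outside diameter 33 mm at the base and 36 below its lid, lid 39 mm across and 7 thick; about 50 g. Origin: centre of the underside, z up. In the stack it stands in the recess of the medium lid
- scale_pan (a point): centre of the top of the bench scale's pan, 50 mm above the bench: a flat steel plate 190 mm (x) by 200 mm (y). The scale does not move and stands to the robot's left or right; its grey body is 205 mm wide and its display and keys, no higher than the pan, reach 160 mm from here along its own -x. z up
- lime_crate: low green produce crate full of limes, 310 x 212 mm (x, y), limes reaching 65 mm above the bench; fixed, stands on the side opposite the scale; not part of the job. Origin: centre of the underside.
- label_roll: roll of blank white labels with a cardboard core, standing on its end among the pots: 72 mm across, 40 mm high, 36 mm hole. To be left alone. Origin: centre of the underside.
- refractometer: hand-held refractometer, black and steel tube lying about across (along its own y), 170 mm long, 35 mm thick, farther from the robot than the pots. To be left alone. Origin: on the bench under the tube, 12 mm from the middle of its length towards the black eyepiece end (-y).

How it is judged (in metres and radians):
At the end, for the whole second after the job is handed in: Large pot within 20 mm of the pan's centre; each lid seated in its pot (height 2 mm, sideways 5 mm); medium pot flat in the large lid's recess (11 mm sideways), small pot flat in the medium lid's (10 mm); all upright within 0.08 rad, at rest (z of pot_large in the frame of scale_pan between -0.002 and 0.002 m and horizontal distance between pot_large and scale_pan below 0.02 m and z of lid_large in the frame of pot_large between 0.043 and 0.047 m and horizontal distance between lid_large and pot_large below 0.005 m and z of pot_medium in the frame of lid_large between 0.01 and 0.014 m and horizontal distance between pot_medium and lid_large below 0.011 m and z of lid_medium in the frame of pot_medium between 0.035 and 0.039 m and horizontal distance between lid_medium and pot_medium below 0.005 m and z of pot_small in the frame of lid_medium between 0.01 and 0.014 m and horizontal distance between pot_small and lid_medium below 0.01 m and angle between each of pot_large, lid_large, pot_medium, lid_medium, pot_small's own z axis and vertical below 0.08 rad and linear speed of each of pot_large, lid_large, pot_medium, lid_medium, pot_small below 0.01 m/s and angular speed of each of pot_large, lid_large, pot_medium, lid_medium, pot_small below 0.1 rad/s); the robot touches nothing.
It fails at once if a pot is tipped by more than about 35 degrees (angle between any of pot_large, pot_medium, pot_small's own z axis and vertical above 0.6 rad).
It fails at once if the label roll or the refractometer is moved by more than 25 mm (distance of any of label_roll, refractometer from where it was at the start of the episode above 0.025 m).
It also fails if it takes over 125 s, if anything falls off the work surface, if the arm or the gripper's body presses on something with over 40 N, if the wrist force passes 120 N, or if a joint passes its speed limit or range.

ROBOT

A 6-joint arm with a two-finger parallel gripper is mounted at the origin on the work surface. World frame = base frame: x ahead of the robot, y to its left, z up, the work surface at z = 0. Lengths are in m, angles in degrees, forces in N, time in s.
With the tool pointing down it reaches from about 0.3 to 0.75 m from the base axis. Payload 8.5 kg.
Tool frame: the origin (TCP) lies on the centre line of the jaws, within the pads' length; the fingertips stand 19 mm ahead of it and the grasp point (between the pads) is the TCP; z points along the fingers, x is the direction in which the jaws open and shut, and the axes are right-handed (so a half turn about z gives the same grasp; the last joint's range is limited). The gripper opens to 85 mm and grips with 20 to 120 N. Pads are 22 mm wide; open, the fingers measure 114 mm over their backs; the gripper's body (76 mm by 85 mm) begins 54 mm behind the grasp point. The pads swing forward as they close: fully open they stand 13 mm farther back than shut.
Start: joints at [-89.513, 21.807, 74.336, -0, 83.858, -12.336], TCP at [0.122, -0.536, 0.25] pointing down, gripper open.
Joint ranges: [-178.18, 178.18], [-50.72, 133.34], [12.68, 142.11], [-81.47, 261.47], [9.98, 163.14], [-165.26, 165.26]. Speed limits (degrees/s): [136.94, 136.94, 180, 180, 180, 180].

INTERFACE

Orientations are given as a 3x3 rotation matrix whose columns are the frame's x, y, z axes.
In Python, from rig import env, cams, order gives the robot as it stands.
- The arm moves only by the tool step_arm, never from a script. Its argument "steps" is a list of rows, each an object with "xyz": the shift along the tool's x, y, z normalised to -1 to 1, where 1 is 0.04 m, a list of three; "turn": the turn, a rotation vector about the tool's x, y, z normalised to -1 to 1, where 1 is 0.08 rad, a list of three; "gripper": the gripper command: -1 is shut, 1 is fully open, values between are in proportion. A call has 1 to 20 rows; each row shifts and turns the commanded pose from where the row before left it, along the tool's axes as they then stand; what a row does not reach is not made up. A row lasts 1/12 s, in which the tool goes at most 41.7 mm and 7.16 degrees, less where a joint would pass 70% of its speed; a pose out of reach is approached as far as the arm can. A call with a number of a shift or a turn outside -1 to 1 is refused whole. A call with a gripper value outside its range is refused whole. The fingers move at their own pace and stop on an object; "squeeze" is the grip in N (left out, the last holds). Time passes only in rows, so rows that do not move let the fingers close. It gives the time, the measured TCP pose, the force and the opening at its end, in the units of the state.
- env.observe(): the state, without advancing time (a new reading comes with each control period).
- cams.get_image(name): name is "scene" or "top" or "wrist"; returns (picture, depth): 420x560x3 uint8, red, green, blue; 420x560 float32, m along the optical axis (not along the pixel's ray), 0 where there is no reading.
- cams.camera_info(name): a dict with "fx", "fy", "cx", "cy" (pixels), "k1" (the pictures are not rectified: a ray, as slopes to the right and down, at radius r is drawn at 1 + k1 r^2 times it, then the intrinsics apply), "extrinsics" (4x4, takes a point from camera to world coordinates). Camera axes: x right, y down, z forward; pixel columns grow to the right and rows downward; lengths in m; the calibration is good to about 2 mm. A picture is of the moment at which its call begins: read the wrist's pose just before it. camera_info takes no time and is no camera call; for the wrist camera it gives the pose at the moment of the call.
- order.close_job(): hands the job in, once; it reports no verdict.
The state is a dict: "time_s": time; "q": joint angles; "qvel": joint speeds; "joint_efforts": joint torques, N m; "position": TCP position; "tool_rot": TCP orientation; "ft_force": force on the tool from outside, world axes, zero at the start; "wrist_torque": the same for the moment, N m; "grip_width": finger opening in m.
Only numpy, scipy, OpenCV 4.12 (cv2) and the standard library are available. Lean on these libraries where they do the work, as an engineer would, in place of code of your own. Each camera call takes 0.05 s, during which the arm holds its last target. There are 200 camera calls.

## Working session

There is one attempt and no reset: what is moved stays moved. The work goes in short steps, Python scripts to look and compute and a tool call to move; the robot and the scene stay as the last step left them, time stands still between calls to the robot, and variables do not carry over. Pictures are saved under pics/ and viewed, about 12 in all and at most 16, crops included, and the job is handed in when it is done.

Besides the shell and the picture viewer there is one more tool, called as name(argument=value, ...), one argument or row to a line, values as JSON. step_arm: Moves the arm, as the interface text tells. Scaled input: -1 to 1 covers 0.04 m each way for a shift and 0.08 rad each way for a turn. Its arguments: {"type":"object","properties":{"steps":{"type":"array"},"squeeze":{"type":"number"}},"required":["steps"]}

```bash
ls; mkdir -p pics
python3 - <<'E'
from rig import env,cams,order
import cv2,numpy as np
for n in ("scene","top","wrist"):
    i=cams.camera_info(n); print(n,{k:np.round(v,4).tolist() for k,v in i.items() if k!='name'} )
    p,d=cams.get_image(n); cv2.imwrite(f"pics/{n}0.png",p[:,:,::-1]); np.save(f"pics/{n}0d.npy",d)
s=env.observe();print(s)
E
```

```text
pics
scene {'fx': 389.2588, 'fy': 389.2588, 'cx': 282.4257, 'cy': 212.7047, 'k1': 0.0362, 'extrinsics': [[-0.6064, 0.6928, -0.3903, 0.9486], [0.7951, 0.5343, -0.2869, 0.2612], [0.0098, -0.4843, -0.8748, 0.8033], [0.0, 0.0, 0.0, 1.0]]}
top {'fx': 500.5879, 'fy': 500.5879, 'cx': 278.1147, 'cy': 210.1331, 'k1': -0.1416, 'extrinsics': [[0.001, -0.983, 0.1837, 0.3527], [-1.0, 0.0001, 0.0064, -0.02], [-0.0063, -0.1837, -0.983, 1.4008], [0.0, 0.0, 0.0, 1.0]]}
wrist {'fx': 370.6216, 'fy': 370.6216, 'cx': 275.6676, 'cy': 211.8607, 'k1': -0.0919, 'extrinsics': [[0.2216, -0.9303, -0.2923, 0.197], [-0.9751, -0.2116, -0.066, -0.5197], [-0.0004, 0.2997, -0.954, 0.3729], [0.0, 0.0, 0.0, 1.0]]}
{'time_s': 0.15, 'q': array([-8.95128484e+01,  2.18314744e+01,  7.43727742e+01, -1.88235568e-03,
        8.38549894e+01, -1.23346641e+01]), 'qvel': array([ 0.02592221,  0.04197717, -0.09586977, -0.05550243,  0.06387659,
        0.01180068]), 'joint_efforts': array([ 1.76929752e-03, -4.48622811e+01, -2.31345248e+01, -2.78531024e-04,
        3.81018355e-03, -3.34242138e-06]), 'position': array([ 0.12205457, -0.53608445,  0.24987146]), 'tool_rot': array([[ 2.21923201e-01, -9.75064147e-01, -4.14538580e-05],
       [-9.75063618e-01, -2.21923124e-01,  1.03358249e-03],
       [-1.01700880e-03, -1.88955785e-04, -9.99999465e-01]]), 'ft_force': array([ 0.06691592, -1.14429159,  0.97853515]), 'wrist_torque': array([-0.03366999,  0.02166338,  0.01835108]), 'grip_width': 0.08579880750079892}
```

View pics/top0.png

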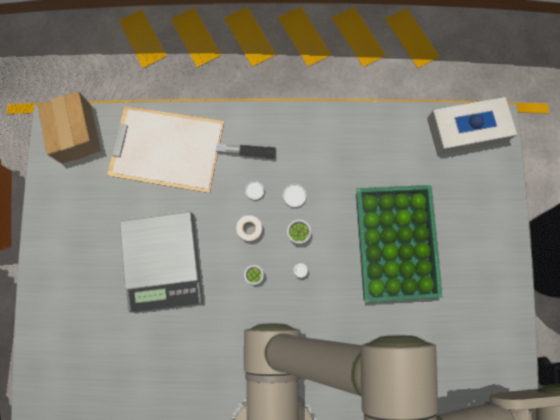

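View pics/scene0.png

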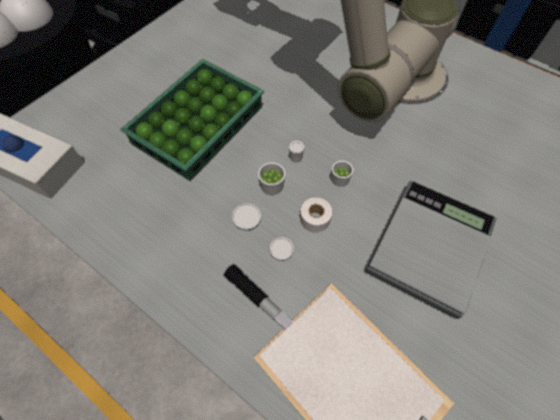

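```bash
cat > h.py <<'E'
import numpy as np,cv2
def rays(info,uv):
    uv=np.asarray(uv,float).reshape(-1,2)
    x=(uv-[info['cx'],info['cy']])/[info['fx'],info['fy']]; s=x.copy()
    for _ in range(20): s=x/(1+info['k1']*(s**2).sum(1,keepdims=True))
    return np.c_[s,np.ones(len(s))]
def cloud(info,d):
    h,w=d.shape; v,u=np.mgrid[:h,:w]
    E=info['extrinsics']; P=rays(info,np.c_[u.ravel(),v.ravel()])*d.reshape(-1,1)
    P=P@E[:3,:3].T+E[:3,3]; P[d.ravel()<=0]=np.nan
    return P.reshape(h,w,3)
def plane(info,uv,z):
    E=info['extrinsics']; r=rays(info,uv)@E[:3,:3].T; o=E[:3,3]
    return o+r*((z-o[2])/r[:,2])[:,None]
def proj(info,P):
    E=info['extrinsics']; c=(np.asarray(P,float).reshape(-1,3)-E[:3,3])@E[:3,:3]; s=c[:,:2]/c[:,2:]
    s=s*(1+info['k1']*(s**2).sum(1,keepdims=True)); return s*[info['fx'],info['fy']]+[info['cx'],info['cy']]
def cross(i1,uv1,i2,uv2):
    o1,o2=i1['extrinsics'][:3,3],i2['extrinsics'][:3,3]
    a=(rays(i1,uv1)@i1['extrinsics'][:3,:3].T)[0]; b=(rays(i2,uv2)@i2['extrinsics'][:3,:3].T)[0]
    t=np.linalg.lstsq(np.c_[a,-b],o2-o1,rcond=None)[0]; p,q=o1+a*t[0],o2+b*t[1]
    return (p+q)/2,np.linalg.norm(p-q)
E
python3 - <<'E'
from rig import env,cams
import cv2,numpy as np; from h import *
seed=dict(lidM=[(255,190),(282,249)],lidL=[(294,196),(246,216)],potL=[(299,232),(271,174)],potM=[(254,275),(342,170)],potS=[(301,271),(297,147)],roll=[(250,228),(317,211)])
zt=dict(lidM=.015,lidL=.015,potL=.052,potM=.044,potS=.043,roll=.04)
dia=dict(lidM=.054,lidL=.067,potL=.064,potM=.052,potS=.039,roll=.072)
for k,n in enumerate(("top","scene")):
    i=cams.camera_info(n); img=cv2.imread(f"pics/{n}0.png"); hsv=cv2.cvtColor(img,cv2.COLOR_BGR2HSV)
    d=np.load(f"pics/{n}0d.npy"); P=cloud(i,d); v,u=np.mgrid[:420,:560]
    for o in seed:
        a,b=seed[o][k]; near=(u-a)**2+(v-b)**2<26**2
        m=near&(P[...,2]>zt[o]-.006)&(P[...,2]<zt[o]+.012)
        n_,lab,st,cen=cv2.connectedComponentsWithStats(m.astype(np.uint8))
        if n_<2: print(n,o,'none',np.nanmax(P[near][:,2]));continue
        j=1+np.argmax(st[1:,4]); m=(lab==j)
        c=cv2.minEnclosingCircle(P[m][:,:2].astype(np.float32))
        print(n,o,m.sum(),'cen',np.round(c[0],4),'dia',round(2*c[1],4),dia[o],'z med/max',np.round([np.median(P[m][:,2]),np.nanmax(P[m][:,2])],4))
    # pan
    m=(np.abs(P[...,2]-.05)<.006)&((u<215)&(u>115)&(v>200)&(v<315) if n=='top' else (u>360)&(v>170)&(v<320))
    pts=P[m][:,:2].astype(np.float32); r=cv2.minAreaRect(pts); print('pan+disp',r,np.median(P[m][:,2]))
    print('table',np.nanmedian(P[(np.abs(u-230)<15)&(np.abs(v-250)<15)][:,2]) if n=='top' else '')
E
```

```text
top lidM 238 cen [0.669  0.0555] dia 0.0546 0.054 z med/max [0.0134 0.0217]
top lidL 347 cen [ 0.6543 -0.0577] dia 0.0679 0.067 z med/max [0.0127 0.0205]
top potL 103 cen [ 0.5459 -0.0682] dia 0.0646 0.064 z med/max [0.0509 0.0575]
top potM 78 cen [0.4305 0.0544] dia 0.0507 0.052 z med/max [0.0437 0.0518]
top potS 146 cen [ 0.4418 -0.072 ] dia 0.0372 0.039 z med/max [0.0432 0.0533]
top roll 413 cen [0.5575 0.0691] dia 0.0721 0.072 z med/max [0.0396 0.0506]
pan+disp ((0.46511057019233704, 0.3150164484977722), (0.251336008310318, 0.20118944346904755), 7.658499717712402) 0.050230112799062754
table 1.4925908484286765e-05
scene lidM 436 cen [0.6687 0.0544] dia 0.0542 0.054 z med/max [0.0124 0.018 ]
scene lidL 600 cen [ 0.6533 -0.0596] dia 0.068 0.067 z med/max [0.0123 0.018 ]
scene potL 161 cen [ 0.545  -0.0698] dia 0.0661 0.064 z med/max [0.0514 0.0552]
scene potM 133 cen [0.4277 0.052 ] dia 0.0532 0.052 z med/max [0.0431 0.0461]
scene potS 172 cen [ 0.4409 -0.0743] dia 0.0404 0.039 z med/max [0.0435 0.0475]
scene roll 587 cen [0.557  0.0667] dia 0.0737 0.072 z med/max [0.0398 0.0441]
pan+disp ((0.48360127210617065, 0.3143526017665863), (0.21173785626888275, 0.20124495029449463), 7.779195308685303) 0.04965677824313136
table
```

Run:
```python
import cv2,numpy as np
t=cv2.imread('pics/top0.png')[170:320,110:330]; s=cv2.imread('pics/scene0.png')[130:320,220:510]
t=cv2.resize(t,(800,545),interpolation=cv2.INTER_CUBIC); cv2.imwrite('pics/tc.png',t)
```

```text
(no output)
```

View pics/tc.png

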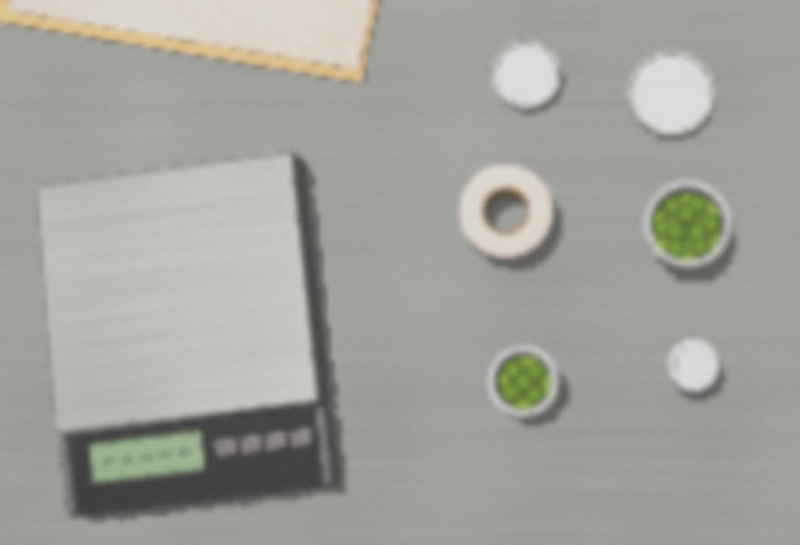

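step_arm(
  steps=[
    {"xyz": [0, 0, 0], "turn": [0, 0, 0.7], "gripper": 1},
    {"xyz": [0, 0, 0], "turn": [0, 0, 0.7], "gripper": 1},
    {"xyz": [0, 0, 0], "turn": [0, 0, 0.7], "gripper": 1},
    {"xyz": [0, 0, 0], "turn": [0, 0, 0.7], "gripper": 1},
    {"xyz": [-0.73, -0.65, 0], "turn": [0, 0, 0], "gripper": 1},
    {"xyz": [-0.73, -0.65, 0], "turn": [0, 0, 0], "gripper": 1},
    {"xyz": [-0.73, -0.65, 0], "turn": [0, 0, 0], "gripper": 1},
    {"xyz": [-0.73, -0.65, 0], "turn": [0, 0, 0], "gripper": 1},
    {"xyz": [-0.73, -0.65, 0], "turn": [0, 0, 0], "gripper": 1},
    {"xyz": [-0.73, -0.65, 0], "turn": [0, 0, 0], "gripper": 1},
    {"xyz": [-0.73, -0.65, 0], "turn": [0, 0, 0], "gripper": 1},
    {"xyz": [-0.73, -0.65, 0], "turn": [0, 0, 0], "gripper": 1},
    {"xyz": [-0.73, -0.65, 0], "turn": [0, 0, 0], "gripper": 1},
    {"xyz": [-0.73, -0.65, 0], "turn": [0, 0, 0], "gripper": 1},
    {"xyz": [-0.73, -0.65, 0], "turn": [0, 0, 0], "gripper": 1},
    {"xyz": [-0.73, -0.65, 0], "turn": [0, 0, 0], "gripper": 1},
    {"xyz": [-0.73, -0.65, 0], "turn": [0, 0, 0], "gripper": 1},
    {"xyz": [-0.73, -0.65, 0], "turn": [0, 0, 0], "gripper": 1},
    {"xyz": [-0.73, -0.65, 0], "turn": [0, 0, 0], "gripper": 1},
    {"xyz": [-0.73, -0.65, 0], "turn": [0, 0, 0], "gripper": 1},
  ],
)

```text
time_s: 1.82
position: [0.5391, -0.0672, 0.2502]
tool_rot: [[0.0, -1.0, -0.0], [-1.0, -0.0, 0.0], [-0.0, 0.0, -1.0]]
ft_force: [0.1, -0.2, 0.9]
grip_width: 0.0852
```

```bash
cat >> h.py <<'E'
def go(p,R,x,y,z):
    w=np.array([x,y,z])-p; return np.round(R.T@w/0.04,3)
E
python3 - <<'E'
from rig import env,cams
import cv2,numpy as np; from h import *
s=env.observe(); print(s['position'],s['tool_rot'].round(3).tolist(),s['q'].round(1),s['time_s'])
i=cams.camera_info('wrist'); p,d=cams.get_image('wrist'); cv2.imwrite('pics/w1.png',p[:,:,::-1]); np.save('pics/w1d.npy',d)
print(i['extrinsics'].round(3).tolist())
P=cloud(i,d); v,u=np.mgrid[:420,:560]
C=dict(lidM=(.669,.0549,.015,.054),lidL=(.654,-.0586,.015,.067),potL=(.5455,-.069,.052,.064),potM=(.429,.053,.044,.052),potS=(.4414,-.073,.043,.039),roll=(.557,.068,.04,.072))
for o,(x,y,z,D) in C.items():
    print(o,proj(i,[x,y,z]).round(0),end=' ')
    m=(np.hypot(P[...,0]-x,P[...,1]-y)<D*.7)&(P[...,2]>z-.006)&(P[...,2]<z+.008)
    if m.sum()<50: print(); continue
    c=cv2.minEnclosingCircle(P[m][:,:2].astype(np.float32)); print(m.sum(),np.round(c[0],4),round(2*c[1],4),D,np.median(P[m][:,2]).round(4))
t=cams.camera_info('top'); sc=cams.camera_info('scene')
q=np.array([(40,188),(295,155),(320,402),(62,430)])*[220/800,150/545]+[110,170]
W=plane(t,q,.05); print('pan',W.round(4).tolist(),W.mean(0),[np.linalg.norm(W[k]-W[k-1]).round(3) for k in range(4)])
E
```

```text
[ 0.53908531 -0.06724173  0.25018894] [[0.0, -1.0, -0.0], [-1.0, -0.0, 0.0], [-0.0, 0.0, -1.0]] [-19.6  21.1  75.4  -0.   83.5  70.4] 1.8167
[[-0.0, -0.954, -0.3, 0.616], [-1.0, 0.001, -0.001, -0.068], [0.001, 0.3, -0.954, 0.373], [0.0, 0.0, 0.0, 1.0]]
lidM [[141.  38.]] 2784 [0.6698 0.0543] 0.0544 0.054 0.0116
lidL [[265.  53.]] 4386 [ 0.6549 -0.0589] 0.0674 0.067 0.0117
potL [[277. 179.]] 1021 [ 0.5466 -0.0692] 0.0643 0.064 0.0514
potM [[156. 290.]] 407 [0.4295 0.0532] 0.052 0.052 0.0432
potS [[281. 280.]] 1131 [ 0.442  -0.0732] 0.0391 0.039 0.0431
roll [[128. 164.]] 3790 [0.5582 0.0674] 0.0728 0.072 0.0394
pan [[0.5723, 0.4254, 0.05], [0.598, 0.2287, 0.05], [0.4118, 0.2045, 0.05], [0.3889, 0.3991, 0.05]] [0.49276873 0.31445384 0.05      ] [np.float64(0.185), np.float64(0.198), np.float64(0.188), np.float64(0.196)]
```

View pics/w1.png

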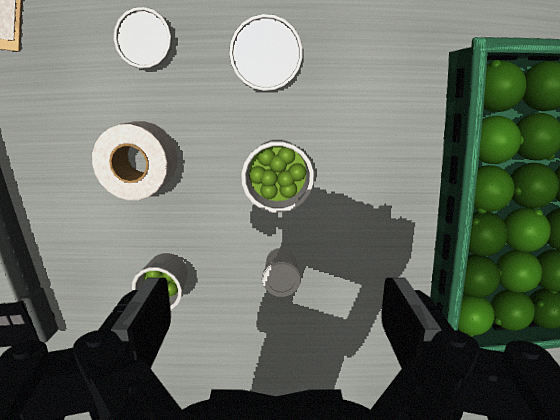

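step_arm(
  squeeze=40,
  steps=[
    {"xyz": [0.05, -0.19, 0.5], "turn": [0, 0, 0], "gripper": 1},
    {"xyz": [0, 0, 0.6], "turn": [0, 0, 0], "gripper": 1},
    {"xyz": [0, 0, 0.6], "turn": [0, 0, 0], "gripper": 1},
    {"xyz": [0, 0, 0.6], "turn": [0, 0, 0], "gripper": 1},
    {"xyz": [0, 0, 0.6], "turn": [0, 0, 0], "gripper": 1},
    {"xyz": [0, 0, 0.6], "turn": [0, 0, 0], "gripper": 1},
    {"xyz": [0, 0, 0.6], "turn": [0, 0, 0], "gripper": 1},
    {"xyz": [0, 0, 0.6], "turn": [0, 0, 0], "gripper": 1},
    {"xyz": [0, 0, 0.6], "turn": [0, 0, 0], "gripper": 1},
    {"xyz": [0, 0, 0.15], "turn": [0, 0, 0], "gripper": 1},
    {"xyz": [0, 0, 0], "turn": [0, 0, 0], "gripper": 1},
    {"xyz": [0, 0, 0], "turn": [0, 0, 0], "gripper": 0.3},
    {"xyz": [0, 0, 0], "turn": [0, 0, 0], "gripper": 0.3},
    {"xyz": [0, 0, 0], "turn": [0, 0, 0], "gripper": 0.3},
    {"xyz": [0, 0, 0], "turn": [0, 0, 0], "gripper": 0.3},
    {"xyz": [0, 0, 0], "turn": [0, 0, 0], "gripper": -1},
    {"xyz": [0, 0, 0], "turn": [0, 0, 0], "gripper": -1},
    {"xyz": [0, 0, 0], "turn": [0, 0, 0], "gripper": -1},
  ],
)

```text
time_s: 3.37
position: [0.5465, -0.0713, 0.0343]
tool_rot: [[-0.0, -1.0, 0.003], [-1.0, 0.0, -0.001], [0.001, -0.003, -1.0]]
ft_force: [-0.6, -0.7, 6.6]
grip_width: 0.0612
```

step_arm(
  steps=[
    {"xyz": [0, 0, -0.3], "turn": [0, 0, 0], "gripper": -1},
    {"xyz": [0, 0, -0.5], "turn": [0, 0, 0], "gripper": -1},
    {"xyz": [0, 0, -0.6], "turn": [0, 0, 0], "gripper": -1},
    {"xyz": [0, 0, -0.6], "turn": [0, 0, 0], "gripper": -1},
    {"xyz": [-0.2, 0.04, -0.5], "turn": [0, 0, 0], "gripper": -1},
    {"xyz": [-0.4, 0.06, -0.3], "turn": [0, 0, 0], "gripper": -1},
    {"xyz": [-0.7, 0.1, 0], "turn": [0, 0, 0], "gripper": -1},
    {"xyz": [-0.7, 0.1, 0], "turn": [0, 0, 0], "gripper": -1},
    {"xyz": [-0.7, 0.1, 0], "turn": [0, 0, 0], "gripper": -1},
    {"xyz": [-0.7, 0.1, 0], "turn": [0, 0, 0], "gripper": -1},
    {"xyz": [-0.7, 0.1, 0], "turn": [0, 0, 0], "gripper": -1},
    {"xyz": [-0.7, 0.1, 0], "turn": [0, 0, 0], "gripper": -1},
    {"xyz": [-0.7, 0.1, 0], "turn": [0, 0, 0], "gripper": -1},
    {"xyz": [-0.7, 0.1, 0], "turn": [0, 0, 0], "gripper": -1},
    {"xyz": [-0.7, 0.1, 0], "turn": [0, 0, 0], "gripper": -1},
    {"xyz": [-0.7, 0.1, 0], "turn": [0, 0, 0], "gripper": -1},
    {"xyz": [-0.7, 0.1, 0], "turn": [0, 0, 0], "gripper": -1},
    {"xyz": [-0.7, 0.1, 0], "turn": [0, 0, 0], "gripper": -1},
    {"xyz": [-0.5, 0.05, 0], "turn": [0, 0, 0], "gripper": -1},
    {"xyz": [-0.2, 0, 0], "turn": [0, 0, 0], "gripper": -1},
  ],
)

```text
time_s: 5.03
position: [0.4911, 0.3194, 0.1453]
tool_rot: [[0.002, -1.0, 0.001], [-1.0, -0.002, 0.001], [-0.001, -0.001, -1.0]]
ft_force: [0.6, -0.3, -1.1]
grip_width: 0.0614
```

Run:
```python
from rig import env,cams
import cv2,numpy as np; from h import *
s=env.observe(); print(s['position'],s['tool_rot'].round(3).tolist(),s['q'].round(1),s['time_s'],s['ft_force'],s['grip_width'])
i=cams.camera_info('wrist'); p,d=cams.get_image('wrist'); cv2.imwrite('pics/w2.png',p[:,:,::-1])
P=cloud(i,d); n=(P[...,2]>.08)&(P[...,2]<.19); green=(p[...,1].astype(int)-p[...,2]>30)&n
print('grape z',np.percentile(P[green][:,2],[50,95]) if green.any() else None)
m=(np.abs(P[...,2]-.05)<.004); print('pan z',np.median(P[m][:,2]),m.sum())
print(go(s['position'],s['tool_rot'],.4928,.3145,s['position'][2]))
```

```text
[0.49106159 0.31935204 0.14531191] [[0.002, -1.0, 0.001], [-1.0, -0.002, 0.001], [-0.001, -0.001, -1.0]] [ 21.5  30.6  77.9   0.   71.5 111.3] 5.0333 [ 0.5778433  -0.33257372 -1.12051574] 0.06135177753802329
grape z [0.14753309 0.15027714]
pan z 0.049522402655229156 64934
[ 0.121 -0.043 -0.   ]
```

View pics/w2.png

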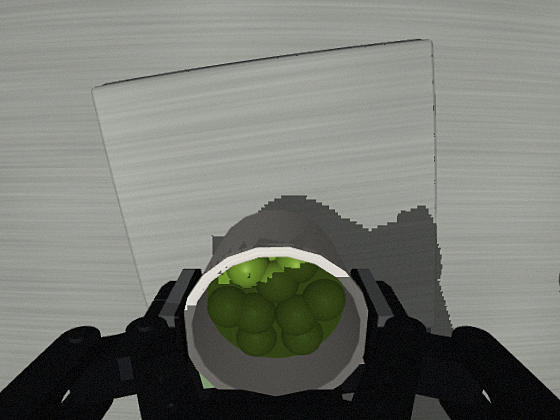

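step_arm(
  steps=[
    {"xyz": [0.12, -0.04, 0.3], "turn": [0, 0, 0], "gripper": -1},
    {"xyz": [0, 0, 0.4], "turn": [0, 0, 0], "gripper": -1},
    {"xyz": [0, 0, 0.4], "turn": [0, 0, 0], "gripper": -1},
    {"xyz": [0, 0, 0.2], "turn": [0, 0, 0], "gripper": -1},
    {"xyz": [0, 0, 0.08], "turn": [0, 0, 0], "gripper": -1},
    {"xyz": [0, 0, 0], "turn": [0, 0, 0], "gripper": -1},
    {"xyz": [0, 0, 0], "turn": [0, 0, 0], "gripper": -1},
  ],
)

```text
time_s: 5.67
position: [0.4939, 0.3119, 0.09]
tool_rot: [[-0.001, -1.0, 0.001], [-1.0, 0.001, 0.0], [-0.0, -0.001, -1.0]]
ft_force: [0.3, 1.1, -1.9]
grip_width: 0.0612
```

step_arm(
  steps=[
    {"xyz": [0, 0, 0.05], "turn": [0, 0, 0], "gripper": -1},
    {"xyz": [0, 0, 0.04], "turn": [0, 0, 0], "gripper": -1},
    {"xyz": [0, 0, 0.04], "turn": [0, 0, 0], "gripper": -1},
    {"xyz": [0, 0, 0], "turn": [0, 0, 0], "gripper": -1},
    {"xyz": [0, 0, 0], "turn": [0, 0, 0], "gripper": -1},
  ],
)

```text
time_s: 6.08
position: [0.4935, 0.3121, 0.0843]
tool_rot: [[-0.0, -1.0, 0.001], [-1.0, 0.0, 0.0], [-0.0, -0.001, -1.0]]
ft_force: [0.1, -0.3, 2.2]
grip_width: 0.0613
```

step_arm(
  steps=[
    {"xyz": [0, 0, 0], "turn": [0, 0, 0], "gripper": 1},
    {"xyz": [0, 0, 0], "turn": [0, 0, 0], "gripper": 1},
    {"xyz": [0, 0, 0], "turn": [0, 0, 0], "gripper": 1},
    {"xyz": [0, 0, 0], "turn": [0, 0, 0], "gripper": 1},
    {"xyz": [0, 0, 0], "turn": [0, 0, 0], "gripper": 1},
    {"xyz": [0, 0, -0.4], "turn": [0, 0, 0], "gripper": 1},
    {"xyz": [0, 0, -0.6], "turn": [0, 0, 0], "gripper": 1},
    {"xyz": [0, 0, -0.6], "turn": [0, 0, 0], "gripper": 1},
    {"xyz": [0, 0, -0.6], "turn": [0, 0, 0], "gripper": 1},
    {"xyz": [0.3, -0.1, -0.6], "turn": [0, 0, 0], "gripper": 1},
    {"xyz": [0.7, -0.3, -0.1], "turn": [0, 0, 0], "gripper": 1},
    {"xyz": [0.8, -0.35, 0], "turn": [0, 0, 0], "gripper": 1},
    {"xyz": [0.8, -0.35, 0], "turn": [0, 0, 0], "gripper": 1},
    {"xyz": [0.8, -0.35, 0], "turn": [0, 0, 0], "gripper": 1},
    {"xyz": [0.8, -0.35, 0], "turn": [0, 0, 0], "gripper": 1},
    {"xyz": [0.8, -0.35, 0], "turn": [0, 0, 0], "gripper": 1},
    {"xyz": [0.8, -0.35, 0], "turn": [0, 0, 0], "gripper": 1},
    {"xyz": [0.8, -0.35, 0], "turn": [0, 0, 0], "gripper": 1},
    {"xyz": [0.8, -0.35, 0], "turn": [0, 0, 0], "gripper": 1},
    {"xyz": [0.8, -0.35, 0], "turn": [0, 0, 0], "gripper": 1},
  ],
)

```text
time_s: 7.75
position: [0.6358, -0.0177, 0.1999]
tool_rot: [[-0.0, -1.0, -0.0], [-1.0, 0.0, 0.0], [-0.0, 0.0, -1.0]]
ft_force: [-0.0, 0.6, 0.4]
grip_width: 0.0853
```

```bash
cat > m.py <<'E'
from rig import env,cams
import cv2,numpy as np,sys; from h import *
C=dict(lidM=(.6698,.0543,.015,.054),lidL=(.6549,-.0589,.015,.067),potL=(.4935,.312,.102,.064),potM=(.4295,.0532,.044,.052),potS=(.442,-.0732,.043,.039),roll=(.5582,.0674,.04,.072),
 lidLs=(.4935,.312,.110,.067),potMs=(.4935,.312,.151,.052),lidMs=(.4935,.312,.159,.054),potSs=(.4935,.312,.199,.039))
def meas(cam,names,tag=None):
    i=cams.camera_info(cam); p,d=cams.get_image(cam); P=cloud(i,d)
    if tag: cv2.imwrite(f'pics/{tag}.png',p[:,:,::-1])
    for o in names:
        x,y,z,D=C[o]
        m=(np.hypot(P[...,0]-x,P[...,1]-y)<D*.8)&(P[...,2]>z-.006)&(P[...,2]<z+.008)
        n,lab,st,_=cv2.connectedComponentsWithStats(m.astype(np.uint8))
        if n<2: print(cam,o,'none'); continue
        m=lab==1+np.argmax(st[1:,4])
        c=cv2.minEnclosingCircle(P[m][:,:2].astype(np.float32)); print(cam,o,m.sum(),np.round(c[0],4),round(2*c[1],4),D,'z50/95',np.percentile(P[m][:,2],[50,95]).round(4))
    return P,p
def state():
    s=env.observe(); print(round(s['time_s'],2),s['position'].round(4),s['tool_rot'][:,2].round(3),s['ft_force'].round(1),s['grip_width'].round(4)); return s
E
python3 - <<'E'
from m import *
s=state(); meas('top',['potL']); meas('scene',['potL']); meas('wrist',['lidL','lidM'],'w3')
E
```

```text
Traceback (most recent call last):
  File "m.py", line 17, in state
    s=env.observe(); print(round(s['time_s'],2),s['position'].round(4),s['tool_rot'][:,2].round(3),s['ft_force'].round(1),s['grip_width'].round(4)); return s
                                                                                                                          ^^^^^^^^^^^^^^^^^^^^^
AttributeError: 'float' object has no attribute 'round'
```

```bash
sed -i "s/s\['grip_width'\].round(4)/round(s['grip_width'],4)/" m.py
python3 - <<'E'
from m import *
s=state(); meas('top',['potL']); meas('scene',['potL']); meas('wrist',['lidL','lidM'],'w3')
E
```

```text
7.75 [ 0.6358 -0.0177  0.1999] [-0.  0. -1.] [-0.   0.6  0.4] 0.0853
top potL 119 [0.4943 0.313 ] 0.0659 0.064 z50/95 [0.1026 0.1064]
scene potL 245 [0.4919 0.3097] 0.0653 0.064 z50/95 [0.101  0.1036]
wrist lidL 4811 [ 0.6551 -0.0588] 0.0673 0.067 z50/95 [0.0118 0.0149]
wrist lidM 3214 [0.67   0.0543] 0.0548 0.054 z50/95 [0.0118 0.0149]
```

step_arm(
  steps=[
    {"xyz": [0.5, -0.24, 0.2], "turn": [0, 0, 0], "gripper": 0.88},
    {"xyz": [0.53, -0.24, 0.5], "turn": [0, 0, 0], "gripper": 0.88},
    {"xyz": [0, 0, 0.7], "turn": [0, 0, 0], "gripper": 0.88},
    {"xyz": [0, 0, 0.7], "turn": [0, 0, 0], "gripper": 0.88},
    {"xyz": [0, 0, 0.7], "turn": [0, 0, 0], "gripper": 0.88},
    {"xyz": [0, 0, 0.7], "turn": [0, 0, 0], "gripper": 0.88},
    {"xyz": [0, 0, 0.4], "turn": [0, 0, 0], "gripper": 0.88},
    {"xyz": [0, 0, 0.2], "turn": [0, 0, 0], "gripper": 0.88},
    {"xyz": [0, 0, 0], "turn": [0, 0, 0], "gripper": 0.88},
    {"xyz": [0, 0, 0], "turn": [0, 0, 0], "gripper": 0.88},
  ],
)

```text
time_s: 8.73
position: [0.6549, -0.0565, 0.0368]
tool_rot: [[0.001, -1.0, 0.001], [-1.0, -0.001, -0.0], [0.0, -0.001, -1.0]]
ft_force: [-0.5, 0.0, -0.2]
grip_width: 0.0802
```

Run:
```python
from m import *
s=state(); P,p=meas('wrist',['lidL'],'w4'); print(go(s['position'],s['tool_rot'],.655,-.0589,.024))
# finger tip points
dark=(p.max(2)<70)&(P[...,2]<.12)&(abs(P[...,0]-.655)<.03)
for sgn in (1,-1):
    m=dark&((P[...,1]+.0589)*sgn>.033)&(np.abs(P[...,1]+.0589)<.065)
    if m.any(): print(sgn,m.sum(),np.percentile(P[m][:,2],[0,2,5,20]).round(4))
```

```text
8.73 [ 0.6549 -0.0565  0.0368] [ 0.001 -0.    -1.   ] [-0.5  0.  -0.2] 0.0802
wrist lidL 16513 [ 0.6551 -0.0584] 0.0679 0.067 z50/95 [0.0118 0.0148]
[ 0.059 -0.003  0.32 ]
1 13492 [-0.0022 -0.0009 -0.0005  0.0471]
-1 14442 [-0.0021 -0.001  -0.0005  0.0448]
```

View pics/w4.png

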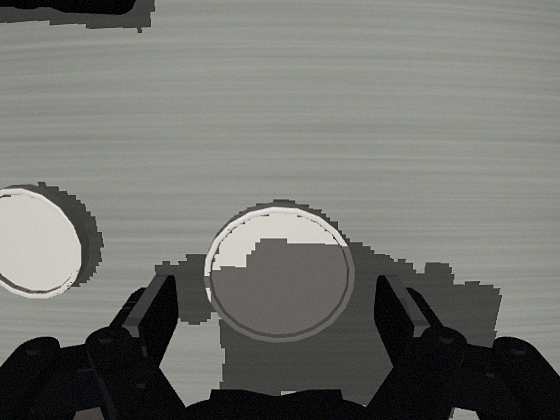

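Run:
```python
from m import *
s=state(); i=cams.camera_info('wrist'); p,d=cams.get_image('wrist'); P=cloud(i,d)
for (u0,u1) in ((120,178),(373,420)):
    for r in (278,290,302,314):
        row=[(u,*P[r,u].round(3)) for u in range(u0,u1,4)]; print(r,[(a,float(y),float(z)) for a,x,y,z in row if z>.004])
```

```text
8.78 [ 0.6552 -0.0568  0.0374] [ 0.002 -0.001 -1.   ] [0.3 0.1 0.2] 0.0798
278 [(156, -0.012, 0.036), (160, -0.013, 0.035), (164, -0.015, 0.036), (168, -0.017, 0.036), (172, -0.017, 0.032)]
290 [(140, -0.006, 0.038), (144, -0.008, 0.039), (148, -0.012, 0.044), (152, -0.014, 0.046), (156, -0.015, 0.046), (160, -0.016, 0.044), (164, -0.018, 0.044), (168, -0.017, 0.038), (172, -0.017, 0.034)]
302 [(128, -0.004, 0.045), (132, -0.006, 0.046), (136, -0.008, 0.047), (140, -0.012, 0.052), (144, -0.013, 0.053), (148, -0.015, 0.053), (152, -0.016, 0.053), (156, -0.017, 0.052), (160, -0.017, 0.05), (164, -0.017, 0.045), (168, -0.018, 0.041), (172, -0.017, 0.036), (176, -0.017, 0.031)]
314 [(120, -0.005, 0.054), (124, -0.006, 0.054), (128, -0.008, 0.055), (132, -0.012, 0.061), (136, -0.013, 0.061), (140, -0.015, 0.061), (144, -0.015, 0.06), (148, -0.017, 0.061), (152, -0.017, 0.057), (156, -0.017, 0.054), (160, -0.017, 0.05), (164, -0.018, 0.047), (168, -0.017, 0.042), (172, -0.017, 0.038), (176, -0.017, 0.033)]
278 [(377, -0.097, 0.03), (381, -0.097, 0.036), (385, -0.099, 0.035), (389, -0.1, 0.035), (393, -0.102, 0.035), (397, -0.103, 0.036)]
290 [(377, -0.097, 0.032), (381, -0.098, 0.036), (385, -0.098, 0.041), (389, -0.097, 0.045), (393, -0.099, 0.045), (397, -0.1, 0.046), (401, -0.102, 0.045), (405, -0.103, 0.046), (409, -0.108, 0.038), (413, -0.109, 0.038)]
302 [(377, -0.097, 0.033), (381, -0.098, 0.037), (385, -0.098, 0.042), (389, -0.098, 0.046), (393, -0.097, 0.051), (397, -0.098, 0.053), (401, -0.099, 0.053), (405, -0.1, 0.054), (409, -0.102, 0.053), (413, -0.104, 0.053), (417, -0.108, 0.046)]
314 [(377, -0.098, 0.033), (381, -0.098, 0.039), (385, -0.097, 0.046), (389, -0.097, 0.049), (393, -0.097, 0.053), (397, -0.098, 0.056), (401, -0.098, 0.059), (405, -0.098, 0.06), (409, -0.1, 0.059), (413, -0.101, 0.06), (417, -0.103, 0.059)]
```

step_arm(
  squeeze=30,
  steps=[
    {"xyz": [0.04, 0, 0.25], "turn": [0, 0, 0], "gripper": 0.88},
    {"xyz": [0, 0, 0.2], "turn": [0, 0, 0], "gripper": 0.88},
    {"xyz": [0, 0, 0.12], "turn": [0, 0, 0], "gripper": 0.88},
    {"xyz": [0, 0, 0], "turn": [0, 0, 0], "gripper": 0.88},
    {"xyz": [0, 0, 0], "turn": [0, 0, 0], "gripper": 0.88},
    {"xyz": [0, 0, 0], "turn": [0, 0, 0], "gripper": 0.88},
  ],
)

```text
time_s: 9.33
position: [0.6547, -0.0588, 0.0132]
tool_rot: [[-0.0, -1.0, 0.0], [-1.0, 0.0, -0.0], [0.0, -0.0, -1.0]]
ft_force: [0.6, -0.3, 0.0]
grip_width: 0.0804
```

step_arm(
  squeeze=30,
  steps=[
    {"xyz": [0, 0, 0], "turn": [0, 0, 0], "gripper": 0.5},
    {"xyz": [0, 0, 0], "turn": [0, 0, 0], "gripper": 0.5},
    {"xyz": [0, 0, 0], "turn": [0, 0, 0], "gripper": 0.4},
    {"xyz": [0, 0, 0], "turn": [0, 0, 0], "gripper": 0.2},
    {"xyz": [0, 0, 0], "turn": [0, 0, 0], "gripper": -1},
    {"xyz": [0, 0, 0], "turn": [0, 0, 0], "gripper": -1},
    {"xyz": [0, 0, -0.2], "turn": [0, 0, 0], "gripper": -1},
    {"xyz": [0, 0, -0.4], "turn": [0, 0, 0], "gripper": -1},
    {"xyz": [0, 0, -0.4], "turn": [0, 0, 0], "gripper": -1},
    {"xyz": [0, 0, -0.4], "turn": [0, 0, 0], "gripper": -1},
    {"xyz": [0, 0, 0], "turn": [0, 0, 0], "gripper": -1},
  ],
)

```text
time_s: 10.25
position: [0.656, -0.0591, 0.0727]
tool_rot: [[-0.0, -1.0, 0.006], [-1.0, 0.0, -0.001], [0.001, -0.006, -1.0]]
ft_force: [0.8, -0.7, -0.7]
grip_width: 0.0654
```

Run:
```python
from m import *
s=state(); z=s['position'][2]; C['lidL']=(.655,-.059,z+.003,.067); P,p=meas('wrist',['lidL'],'w5')
x,y=.655,-.0589; m=(np.hypot(P[...,0]-x,P[...,1]-y)<.028)&(abs(P[...,2]-z)<.01)
Q=P[m]; A=np.c_[Q[:,:2]-[x,y],np.ones(len(Q))]; print('floor plane (slopes, z)',np.linalg.lstsq(A,Q[:,2],rcond=None)[0].round(4),len(Q))
```

```text
10.25 [ 0.656  -0.0591  0.0727] [ 0.006 -0.001 -1.   ] [ 0.8 -0.7 -0.7] 0.0654
wrist lidL 21008 [ 0.6625 -0.0597] 0.0935 0.067 z50/95 [0.0707 0.0772]
floor plane (slopes, z) [ 0.0033 -0.0023  0.0703] 14145
```

step_arm(
  steps=[
    {"xyz": [0, 0, -0.5], "turn": [0, 0, 0], "gripper": -1},
    {"xyz": [0, 0, -0.6], "turn": [0, 0, 0], "gripper": -1},
    {"xyz": [-0.2, 0.1, -0.6], "turn": [0, 0, 0], "gripper": -1},
    {"xyz": [-0.5, 0.25, -0.5], "turn": [0, 0, 0], "gripper": -1},
    {"xyz": [-0.7, 0.3, -0.2], "turn": [0, 0, 0], "gripper": -1},
    {"xyz": [-0.7, 0.3, 0], "turn": [0, 0, 0], "gripper": -1},
    {"xyz": [-0.7, 0.3, 0], "turn": [0, 0, 0], "gripper": -1},
    {"xyz": [-0.7, 0.3, 0], "turn": [0, 0, 0], "gripper": -1},
    {"xyz": [-0.7, 0.3, 0], "turn": [0, 0, 0], "gripper": -1},
    {"xyz": [-0.7, 0.3, 0], "turn": [0, 0, 0], "gripper": -1},
    {"xyz": [-0.7, 0.3, 0], "turn": [0, 0, 0], "gripper": -1},
    {"xyz": [-0.7, 0.3, 0], "turn": [0, 0, 0], "gripper": -1},
    {"xyz": [-0.7, 0.3, 0], "turn": [0, 0, 0], "gripper": -1},
    {"xyz": [-0.7, 0.3, 0], "turn": [0, 0, 0], "gripper": -1},
    {"xyz": [-0.7, 0.3, 0], "turn": [0, 0, 0], "gripper": -1},
    {"xyz": [-0.5, 0.3, 0], "turn": [0, 0, 0], "gripper": -1},
    {"xyz": [-0.3, 0.1, 0], "turn": [0, 0, 0], "gripper": -1},
    {"xyz": [0, 0, 0], "turn": [0, 0, 0], "gripper": -1},
    {"xyz": [0, 0, 0], "turn": [0, 0, 0], "gripper": -1},
  ],
)

```text
time_s: 11.88
position: [0.4927, 0.3091, 0.1645]
tool_rot: [[0.001, -1.0, -0.001], [-1.0, -0.001, -0.001], [0.001, 0.001, -1.0]]
ft_force: [0.1, -0.6, -0.8]
grip_width: 0.0653
```

```bash
cat >> m.py <<'E'
def held(zf,r=.028,cam='wrist',tag=None):
    """plane of surface held near TCP + height zf, radius r"""
    s=state(); x,y,z=s['position']; P,p=meas(cam,[],tag)
    m=(np.hypot(P[...,0]-x,P[...,1]-y)<r)&(abs(P[...,2]-z-zf)<.008); Q=P[m]
    print('floor',np.linalg.lstsq(np.c_[Q[:,:2]-[x,y],np.ones(len(Q))],Q[:,2],rcond=None)[0].round(4),len(Q))
    return s
E
python3 - <<'E'
from m import *
s=held(-.001,tag='w6'); print(go(s['position'],s['tool_rot'],.4933,.3118,.115))
E
```

```text
11.88 [0.4927 0.3091 0.1645] [-0.001 -0.001 -1.   ] [ 0.1 -0.6 -0.8] 0.0653
floor [-0.0022 -0.0014  0.1622] 14231
[-0.068 -0.015  1.238]
```

View pics/w6.png

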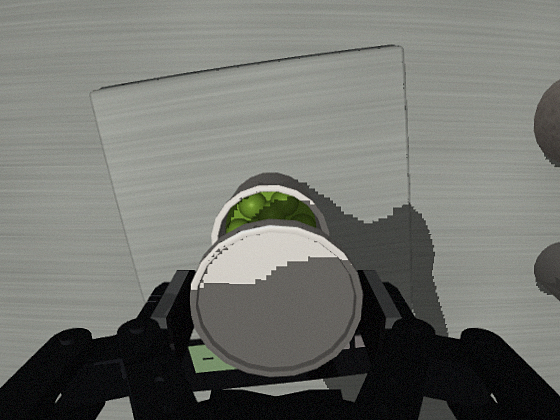

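step_arm(
  steps=[
    {"xyz": [-0.065, -0.015, 0.2], "turn": [0, 0, 0], "gripper": -1},
    {"xyz": [0, 0, 0.3], "turn": [0, 0, 0], "gripper": -1},
    {"xyz": [0, 0, 0.3], "turn": [0, 0, 0], "gripper": -1},
    {"xyz": [0, 0, 0.2], "turn": [0, 0, 0], "gripper": -1},
    {"xyz": [0, 0, 0.1], "turn": [0, 0, 0], "gripper": -1},
    {"xyz": [0, 0, 0], "turn": [0, 0, 0], "gripper": -1},
    {"xyz": [0, 0, 0], "turn": [0, 0, 0], "gripper": -1},
  ],
)

```text
time_s: 12.52
position: [0.4936, 0.3116, 0.1212]
tool_rot: [[-0.001, -1.0, 0.0], [-1.0, 0.001, 0.0], [-0.0, -0.0, -1.0]]
ft_force: [-0.1, -0.5, -0.0]
grip_width: 0.0651
```

step_arm(
  steps=[
    {"xyz": [0, 0, 0.08], "turn": [0, 0, 0], "gripper": -1},
    {"xyz": [0, 0, 0.08], "turn": [0, 0, 0], "gripper": -1},
    {"xyz": [0, 0, 0.08], "turn": [0, 0, 0], "gripper": -1},
    {"xyz": [0, 0, 0.03], "turn": [0, 0, 0], "gripper": -1},
    {"xyz": [0, 0, 0], "turn": [0, 0, 0], "gripper": -1},
    {"xyz": [0, 0, 0], "turn": [0, 0, 0], "gripper": -1},
  ],
)

```text
time_s: 13.02
position: [0.4932, 0.3119, 0.1103]
tool_rot: [[-0.0, -1.0, -0.0], [-1.0, 0.0, 0.0], [-0.0, 0.0, -1.0]]
ft_force: [0.8, -0.7, -0.5]
grip_width: 0.0659
```

step_arm(
  steps=[
    {"xyz": [0, 0, 0], "turn": [0, 0, 0], "gripper": 1},
    {"xyz": [0, 0, 0], "turn": [0, 0, 0], "gripper": 1},
    {"xyz": [0, 0, 0], "turn": [0, 0, 0], "gripper": 1},
    {"xyz": [0, 0, 0], "turn": [0, 0, 0], "gripper": 1},
    {"xyz": [0, 0, 0], "turn": [0, 0, 0], "gripper": 1},
    {"xyz": [0, 0, -0.4], "turn": [0, 0, 0], "gripper": 1},
    {"xyz": [0, 0, -0.6], "turn": [0, 0, 0], "gripper": 1},
    {"xyz": [0, 0, -0.6], "turn": [0, 0, 0], "gripper": 1},
    {"xyz": [0, 0.4, -0.6], "turn": [0, 0, 0], "gripper": 1},
    {"xyz": [0, 0.6, -0.3], "turn": [0, 0, 0], "gripper": 1},
    {"xyz": [0, 0.6, 0], "turn": [0, 0, 0], "gripper": 1},
    {"xyz": [0, 0, 0], "turn": [0, 0, 0], "gripper": 1},
  ],
)

```text
time_s: 14.02
position: [0.426, 0.3121, 0.2115]
tool_rot: [[0.001, -1.0, -0.0], [-1.0, -0.001, 0.0], [-0.0, 0.0, -1.0]]
ft_force: [0.7, 0.7, 0.0]
grip_width: 0.085
```

```bash
cat >> m.py <<'E'
def flat(P,x,y,z,r):
    m=(np.hypot(P[...,0]-x,P[...,1]-y)<r)&(abs(P[...,2]-z)<.008); Q=P[m]
    print('flat',np.linalg.lstsq(np.c_[Q[:,:2]-[x,y],np.ones(len(Q))],Q[:,2],rcond=None)[0].round(4),len(Q))
E
python3 - <<'E'
from m import *
s=state(); P,p=meas('wrist',['lidLs'],'w7'); flat(P,.4935,.312,.107,.026)
m=(abs(P[...,2]-.05)<.003)&(P[...,1]>.18); m=cv2.morphologyEx(m.astype(np.uint8),cv2.MORPH_OPEN,np.ones((5,5)))>0
Q=P[m]; print('pan extents x',Q[:,0].min(),Q[:,0].max(),'y',Q[:,1].min(),Q[:,1].max(), cv2.boxPoints(cv2.minAreaRect(Q[:,:2].astype(np.float32))).round(4).tolist())
meas('top',['lidLs']);
print(go(s['position'],s['tool_rot'],.4295,.0532,.2))
E
```

```text
14.02 [0.426  0.3121 0.2115] [-0.  0. -1.] [0.7 0.7 0. ] 0.085
wrist lidLs 10034 [0.4934 0.3112] 0.0672 0.067 z50/95 [0.1069 0.1099]
flat [-0.0004 -0.0012  0.1067] 6026
pan extents x 0.3882294125203666 0.572149636232105 y 0.20560497392146246 0.4264073245375717 [[0.38690000772476196, 0.4027000069618225], [0.41359999775886536, 0.20469999313354492], [0.5985000133514404, 0.2295999974012375], [0.5717999935150146, 0.4275999963283539]]
top lidLs 459 [0.4948 0.3123] 0.069 0.067 z50/95 [0.1086 0.113 ]
[ 6.472 -0.077  0.284]
```

View pics/w7.png

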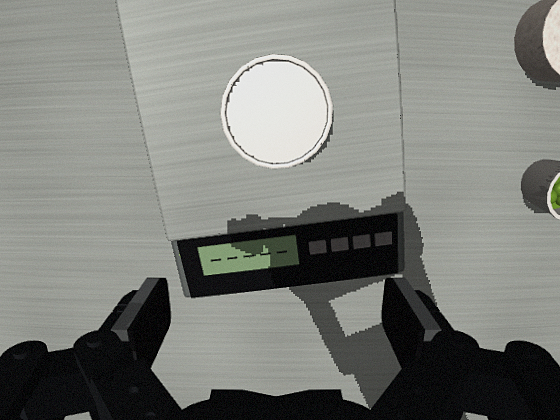

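step_arm(
  squeeze=35,
  steps=[
    {"xyz": [0.4, -0.08, 0], "turn": [0, 0, 0], "gripper": 1},
    {"xyz": [0.8, 0, 0], "turn": [0, 0, 0], "gripper": 1},
    {"xyz": [0.8, 0, 0], "turn": [0, 0, 0], "gripper": 1},
    {"xyz": [0.8, 0, 0], "turn": [0, 0, 0], "gripper": 1},
    {"xyz": [0.8, 0, 0], "turn": [0, 0, 0], "gripper": 1},
    {"xyz": [0.8, 0, 0], "turn": [0, 0, 0], "gripper": 1},
    {"xyz": [0.8, 0, 0], "turn": [0, 0, 0], "gripper": 1},
    {"xyz": [0.8, 0, 0.2], "turn": [0, 0, 0], "gripper": 1},
    {"xyz": [0.47, 0, 0.5], "turn": [0, 0, 0], "gripper": 1},
    {"xyz": [0, 0, 0.6], "turn": [0, 0, 0], "gripper": 1},
    {"xyz": [0, 0, 0.6], "turn": [0, 0, 0], "gripper": 1},
    {"xyz": [0, 0, 0.6], "turn": [0, 0, 0], "gripper": 1},
    {"xyz": [0, 0, 0.6], "turn": [0, 0, 0], "gripper": 1},
    {"xyz": [0, 0, 0], "turn": [0, 0, 0], "gripper": 1},
    {"xyz": [0, 0, 0], "turn": [0, 0, 0], "gripper": 1},
  ],
)

```text
time_s: 15.37
position: [0.4327, 0.0527, 0.0858]
tool_rot: [[-0.001, -1.0, -0.002], [-1.0, 0.001, 0.0], [-0.0, 0.002, -1.0]]
ft_force: [0.4, 1.0, 0.3]
grip_width: 0.0854
```

Run:
```python
from m import *
s=state(); meas('wrist',['potM'],'w8'); print(go(s['position'],s['tool_rot'],.4297,.0533,.03))
```

```text
15.37 [0.4327 0.0527 0.0858] [-0.002  0.    -1.   ] [0.4 1.  0.3] 0.0854
wrist potM 2829 [0.4293 0.0536] 0.0529 0.052 z50/95 [0.0432 0.0444]
[-0.015  0.072  1.396]
```

step_arm(
  squeeze=35,
  steps=[
    {"xyz": [-0.015, 0.035, 0.35], "turn": [0, 0, 0], "gripper": 1},
    {"xyz": [0, 0.03, 0.5], "turn": [0, 0, 0], "gripper": 1},
    {"xyz": [0, 0, 0.35], "turn": [0, 0, 0], "gripper": 1},
    {"xyz": [0, 0, 0.15], "turn": [0, 0, 0], "gripper": 1},
    {"xyz": [0, 0, 0], "turn": [0, 0, 0], "gripper": 0.4},
    {"xyz": [0, 0, 0], "turn": [0, 0, 0], "gripper": 0.2},
    {"xyz": [0, 0, 0], "turn": [0, 0, 0], "gripper": 0.1},
    {"xyz": [0, 0, 0], "turn": [0, 0, 0], "gripper": 0.0},
    {"xyz": [0, 0, 0], "turn": [0, 0, 0], "gripper": -1},
    {"xyz": [0, 0, 0], "turn": [0, 0, 0], "gripper": -1},
    {"xyz": [0, 0, 0], "turn": [0, 0, 0], "gripper": -1},
  ],
)

```text
time_s: 16.33
position: [0.4306, 0.0536, 0.0337]
tool_rot: [[0.0, -1.0, 0.003], [-1.0, -0.0, -0.001], [0.001, -0.003, -1.0]]
ft_force: [-0.7, -0.1, 7.2]
grip_width: 0.0484
```

step_arm(
  steps=[
    {"xyz": [0, 0, -0.3], "turn": [0, 0, 0], "gripper": -1},
    {"xyz": [0, 0, -0.6], "turn": [0, 0, 0], "gripper": -1},
    {"xyz": [0, 0, -0.7], "turn": [0, 0, 0], "gripper": -1},
    {"xyz": [0, 0, -0.7], "turn": [0, 0, 0], "gripper": -1},
    {"xyz": [0, 0, -0.7], "turn": [0, 0, 0], "gripper": -1},
    {"xyz": [-0.2, -0.05, -0.6], "turn": [0, 0, 0], "gripper": -1},
    {"xyz": [-0.4, -0.1, -0.3], "turn": [0, 0, 0], "gripper": -1},
    {"xyz": [-0.7, -0.17, 0], "turn": [0, 0, 0], "gripper": -1},
    {"xyz": [-0.7, -0.17, 0], "turn": [0, 0, 0], "gripper": -1},
    {"xyz": [-0.7, -0.17, 0], "turn": [0, 0, 0], "gripper": -1},
    {"xyz": [-0.7, -0.17, 0], "turn": [0, 0, 0], "gripper": -1},
    {"xyz": [-0.7, -0.17, 0], "turn": [0, 0, 0], "gripper": -1},
    {"xyz": [-0.7, -0.17, 0], "turn": [0, 0, 0], "gripper": -1},
    {"xyz": [-0.7, -0.17, 0], "turn": [0, 0, 0], "gripper": -1},
    {"xyz": [-0.55, -0.17, 0], "turn": [0, 0, 0], "gripper": -1},
    {"xyz": [-0.4, -0.06, 0], "turn": [0, 0, 0], "gripper": -1},
    {"xyz": [0, 0, 0], "turn": [0, 0, 0], "gripper": -1},
    {"xyz": [0, 0, 0], "turn": [0, 0, 0], "gripper": -1},
    {"xyz": [0, 0, 0], "turn": [0, 0, 0], "gripper": -1},
  ],
)

```text
time_s: 17.92
position: [0.4924, 0.3111, 0.1888]
tool_rot: [[-0.0, -1.0, 0.0], [-1.0, 0.0, -0.0], [0.0, -0.0, -1.0]]
ft_force: [0.5, -0.3, -0.9]
grip_width: 0.0481
```

Run:
```python
from m import *
s=state(); x,y,z=s['position']; C['potM']=(x,y,z+.011,.052); P,p=meas('wrist',['potM'],'w9')
m=(p.min(2)>130)&(np.hypot(P[...,0]-x,P[...,1]-y)<.04)&(P[...,2]>z); print('rim z rel TCP',np.percentile(P[m][:,2]-z,[10,50,90,98]).round(4),m.sum())
print(go(s['position'],s['tool_rot'],.4930,.3116,.15))
```

```text
17.92 [0.4924 0.3111 0.1888] [ 0. -0. -1.] [ 0.5 -0.3 -0.9] 0.0481
wrist potM 6850 [0.499  0.3106] 0.0761 0.052 z50/95 [0.1984 0.2053]
rim z rel TCP [0.009  0.0098 0.0105 0.0109] 890
[-0.014 -0.015  0.969]
```

View pics/w9.png

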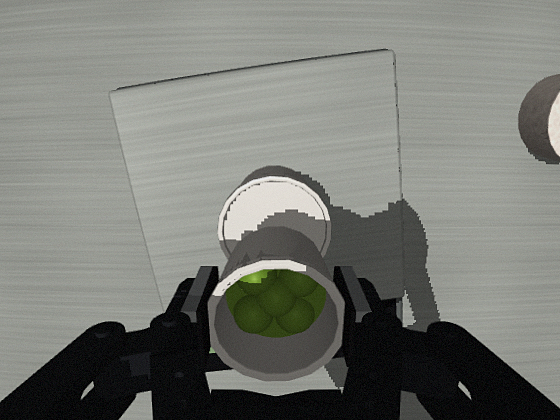

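step_arm(
  steps=[
    {"xyz": [-0.01, -0.015, 0.3], "turn": [0, 0, 0], "gripper": -1},
    {"xyz": [0, 0, 0.4], "turn": [0, 0, 0], "gripper": -1},
    {"xyz": [0, 0, 0.2], "turn": [0, 0, 0], "gripper": -1},
    {"xyz": [0, 0, 0.1], "turn": [0, 0, 0], "gripper": -1},
    {"xyz": [0, 0, 0.1], "turn": [0, 0, 0], "gripper": -1},
    {"xyz": [0, 0, 0], "turn": [0, 0, 0], "gripper": -1},
    {"xyz": [0, 0, 0], "turn": [0, 0, 0], "gripper": -1},
  ],
)

```text
time_s: 18.55
position: [0.4934, 0.312, 0.1448]
tool_rot: [[-0.0, -1.0, 0.001], [-1.0, 0.0, 0.0], [-0.0, -0.001, -1.0]]
ft_force: [0.5, -0.4, -0.7]
grip_width: 0.0482
```

step_arm(
  steps=[
    {"xyz": [0, 0, 0.05], "turn": [0, 0, 0], "gripper": -1},
    {"xyz": [0, 0, 0.04], "turn": [0, 0, 0], "gripper": -1},
    {"xyz": [0, 0, 0.02], "turn": [0, 0, 0], "gripper": -1},
    {"xyz": [0, 0, 0], "turn": [0, 0, 0], "gripper": -1},
    {"xyz": [0, 0, 0], "turn": [0, 0, 0], "gripper": -1},
  ],
)

```text
time_s: 18.97
position: [0.4934, 0.3122, 0.1409]
tool_rot: [[-0.0, -1.0, 0.001], [-1.0, 0.0, 0.0], [-0.0, -0.001, -1.0]]
ft_force: [-1.2, 0.2, 4.9]
grip_width: 0.0484
```

Contact. Release, lift, and back off to look.

step_arm(
  steps=[
    {"xyz": [0, 0, 0], "turn": [0, 0, 0], "gripper": 0.5},
    {"xyz": [0, 0, 0], "turn": [0, 0, 0], "gripper": 1},
    {"xyz": [0, 0, 0], "turn": [0, 0, 0], "gripper": 1},
    {"xyz": [0, 0, 0], "turn": [0, 0, 0], "gripper": 1},
    {"xyz": [0, 0, 0], "turn": [0, 0, 0], "gripper": 1},
    {"xyz": [0, 0, 0], "turn": [0, 0, 0], "gripper": 1},
    {"xyz": [0, 0, -0.4], "turn": [0, 0, 0], "gripper": 1},
    {"xyz": [0, 0, -0.6], "turn": [0, 0, 0], "gripper": 1},
    {"xyz": [0, 0, -0.6], "turn": [0, 0, 0], "gripper": 1},
    {"xyz": [0, 0, -0.6], "turn": [0, 0, 0], "gripper": 1},
    {"xyz": [0.5, 0, -0.3], "turn": [0, 0, 0], "gripper": 1},
    {"xyz": [0.7, -0.3, 0], "turn": [0, 0, 0], "gripper": 1},
    {"xyz": [0.7, -0.6, 0], "turn": [0, 0, 0], "gripper": 1},
    {"xyz": [0.7, -0.6, 0], "turn": [0, 0, 0], "gripper": 1},
    {"xyz": [0.7, -0.6, 0], "turn": [0, 0, 0], "gripper": 1},
    {"xyz": [0.7, -0.6, 0], "turn": [0, 0, 0], "gripper": 1},
    {"xyz": [0.7, -0.6, 0], "turn": [0, 0, 0], "gripper": 1},
    {"xyz": [0.7, -0.6, 0], "turn": [0, 0, 0], "gripper": 1},
    {"xyz": [0.6, -0.5, 0], "turn": [0, 0, 0], "gripper": 1},
    {"xyz": [0, 0, 0], "turn": [0, 0, 0], "gripper": 1},
  ],
)

```text
time_s: 20.63
position: [0.6718, 0.0669, 0.2385]
tool_rot: [[-0.005, -1.0, -0.0], [-1.0, 0.005, -0.001], [0.001, 0.0, -1.0]]
ft_force: [0.3, 0.7, 0.8]
grip_width: 0.0854
```

Run:
```python
from m import *
s=state(); meas('top',['potMs','lidM'],'t2'); meas('scene',['potMs'],'s2'); meas('wrist',['lidM'])
print(go(s['position'],s['tool_rot'],.67,.0543,.04))
```

```text
20.63 [0.6718 0.0669 0.2385] [-0.    -0.001 -1.   ] [0.3 0.7 0.8] 0.0854
top potMs 105 [0.4933 0.3135] 0.054 0.052 z50/95 [0.1513 0.1557]
top lidM 2 [0.6691 0.0293] 0.0027 0.054 z50/95 [0.0114 0.0122]
scene potMs 216 [0.4906 0.3099] 0.053 0.052 z50/95 [0.15   0.1526]
wrist lidM 2387 [0.6702 0.0549] 0.054 0.054 z50/95 [0.0118 0.0149]
[0.31  0.042 4.963]
```

step_arm(
  squeeze=30,
  steps=[
    {"xyz": [0.2, 0.02, 0.3], "turn": [0, 0, -0.06], "gripper": 0.6},
    {"xyz": [0.11, 0.02, 0.6], "turn": [0, 0, 0], "gripper": 0.6},
    {"xyz": [0, 0, 0.7], "turn": [0, 0, 0], "gripper": 0.6},
    {"xyz": [0, 0, 0.7], "turn": [0, 0, 0], "gripper": 0.6},
    {"xyz": [0, 0, 0.7], "turn": [0, 0, 0], "gripper": 0.6},
    {"xyz": [0, 0, 0.7], "turn": [0, 0, 0], "gripper": 0.6},
    {"xyz": [0, 0, 0.7], "turn": [0, 0, 0], "gripper": 0.6},
    {"xyz": [0, 0, 0.4], "turn": [0, 0, 0], "gripper": 0.6},
    {"xyz": [0, 0, 0], "turn": [0, 0, 0], "gripper": 0.6},
    {"xyz": [0, 0, 0], "turn": [0, 0, 0], "gripper": 0.6},
    {"xyz": [0, 0, 0], "turn": [0, 0, 0], "gripper": 0.6},
  ],
)

```text
time_s: 21.7
position: [0.6682, 0.0603, 0.0498]
tool_rot: [[0.006, -1.0, 0.003], [-1.0, -0.006, -0.0], [0.0, -0.003, -1.0]]
ft_force: [-0.3, -0.5, 1.2]
grip_width: 0.0686
```

Run:
```python
from m import *
s=state(); P,p=meas('wrist',['lidM'],'w10'); print(go(s['position'],s['tool_rot'],.6702,.0545,.0155))
m=(p.max(2)<70)&(P[...,2]>.012)&(P[...,2]<.06)&(abs(P[...,0]-.67)<.02); 
for q in (P[m&(P[...,1]>.0545)],P[m&(P[...,1]<.0545)]): print('tip z',np.percentile(q[:,2],[.5,2,5]).round(4),'inner y',np.percentile(abs(q[:,1]-.0545),[1,5]).round(4),len(q))
```

```text
21.7 [0.6682 0.0603 0.0498] [ 0.003 -0.    -1.   ] [-0.3 -0.5  1.2] 0.0686
wrist lidM 9556 [0.6701 0.0549] 0.055 0.054 z50/95 [0.0118 0.0148]
[ 0.145 -0.048  0.858]
tip z [0.0124 0.0138 0.0391] inner y [0.021  0.0391] 1411
tip z [0.0123 0.013  0.0372] inner y [0.0206 0.0284] 1520
```

step_arm(
  squeeze=30,
  steps=[
    {"xyz": [0.14, -0.04, 0.2], "turn": [0, 0, 0], "gripper": 0.6},
    {"xyz": [0, 0, 0.3], "turn": [0, 0, 0], "gripper": 0.6},
    {"xyz": [0, 0, 0.2], "turn": [0, 0, 0], "gripper": 0.6},
    {"xyz": [0, 0, 0.12], "turn": [0, 0, 0], "gripper": 0.6},
    {"xyz": [0, 0, 0], "turn": [0, 0, 0], "gripper": 0.6},
    {"xyz": [0, 0, 0], "turn": [0, 0, 0], "gripper": 0.6},
    {"xyz": [0, 0, 0], "turn": [0, 0, 0], "gripper": 0.6},
  ],
)

```text
time_s: 22.33
position: [0.6694, 0.0541, 0.0154]
tool_rot: [[0.005, -1.0, 0.001], [-1.0, -0.005, 0.0], [0.0, -0.001, -1.0]]
ft_force: [0.6, -0.2, 0.1]
grip_width: 0.0682
```

step_arm(
  squeeze=30,
  steps=[
    {"xyz": [0, 0, 0], "turn": [0, 0, 0], "gripper": 0.3},
    {"xyz": [0, 0, 0], "turn": [0, 0, 0], "gripper": 0.2},
    {"xyz": [0, 0, 0], "turn": [0, 0, 0], "gripper": 0.1},
    {"xyz": [0, 0, 0], "turn": [0, 0, 0], "gripper": 0},
    {"xyz": [0, 0, 0], "turn": [0, 0, 0], "gripper": -1},
    {"xyz": [0, 0, 0], "turn": [0, 0, 0], "gripper": -1},
    {"xyz": [0, 0, -0.2], "turn": [0, 0, 0], "gripper": -1},
    {"xyz": [0, 0, -0.5], "turn": [0, 0, 0], "gripper": -1},
    {"xyz": [0, 0, -0.7], "turn": [0, 0, 0], "gripper": -1},
    {"xyz": [0, 0, -0.7], "turn": [0, 0, 0], "gripper": -1},
    {"xyz": [0, 0, -0.7], "turn": [0, 0, 0], "gripper": -1},
    {"xyz": [0, 0, -0.7], "turn": [0, 0, 0], "gripper": -1},
    {"xyz": [0, 0, -0.7], "turn": [0, 0, 0], "gripper": -1},
    {"xyz": [0, 0, -0.7], "turn": [0, 0, 0], "gripper": -1},
    {"xyz": [0, 0, 0], "turn": [0, 0, 0], "gripper": -1},
    {"xyz": [0, 0, 0], "turn": [0, 0, 0], "gripper": -1},
    {"xyz": [0, 0, 0], "turn": [0, 0, 0], "gripper": -1},
  ],
)

```text
time_s: 23.75
position: [0.6688, 0.0541, 0.2104]
tool_rot: [[0.005, -1.0, -0.002], [-1.0, -0.005, 0.0], [-0.0, 0.002, -1.0]]
ft_force: [-0.0, 0.1, -0.4]
grip_width: 0.0521
```

Run:
```python
from m import *
s=held(-.003,r=.022,tag='w11'); print(go(s['position'],s['tool_rot'],.4922,.3119,.21))
```

```text
23.75 [0.6688 0.0541 0.2104] [-0.002  0.    -1.   ] [-0.   0.1 -0.4] 0.0521
floor [-0.0043  0.0004  0.2059] 8587
[-6.466  4.385  0.017]
```

step_arm(
  steps=[
    {"xyz": [-0.3, 0.3, 0], "turn": [0, 0, 0], "gripper": -1},
    {"xyz": [-0.6, 0.58, 0], "turn": [0, 0, 0], "gripper": -1},
    {"xyz": [-0.6, 0.58, 0], "turn": [0, 0, 0], "gripper": -1},
    {"xyz": [-0.6, 0.58, 0], "turn": [0, 0, 0], "gripper": -1},
    {"xyz": [-0.6, 0.58, 0], "turn": [0, 0, 0], "gripper": -1},
    {"xyz": [-0.6, 0.58, 0], "turn": [0, 0, 0], "gripper": -1},
    {"xyz": [-0.6, 0.58, 0], "turn": [0, 0, 0], "gripper": -1},
    {"xyz": [-0.6, 0.58, 0], "turn": [0, 0, 0], "gripper": -1},
    {"xyz": [-0.6, 0.58, 0], "turn": [0, 0, 0], "gripper": -1},
    {"xyz": [-0.6, 0.58, 0], "turn": [0, 0, 0], "gripper": -1},
    {"xyz": [-0.6, 0.58, 0], "turn": [0, 0, 0], "gripper": -1},
    {"xyz": [-0.2, 0.3, 0], "turn": [0, 0, 0], "gripper": -1},
    {"xyz": [0, 0, 0], "turn": [0, 0, 0], "gripper": -1},
    {"xyz": [0, 0, 0], "turn": [0, 0, 0], "gripper": -1},
    {"xyz": [0, 0, 0], "turn": [0, 0, 0], "gripper": -1},
  ],
)

```text
time_s: 25.05
position: [0.4128, 0.3121, 0.2107]
tool_rot: [[0.004, -1.0, -0.0], [-1.0, -0.004, -0.001], [0.001, 0.0, -1.0]]
ft_force: [-0.6, 0.5, -0.8]
grip_width: 0.0523
```

Run:
```python
from m import *
s=state(); P,p=meas('wrist',['potMs'],'w12'); print(go(s['position'],s['tool_rot'],.4914,.3119,.19))
```

```text
25.05 [0.4128 0.3121 0.2107] [-0.    -0.001 -1.   ] [-0.6  0.5 -0.8] 0.0523
wrist potMs 3017 [0.4923 0.3117] 0.052 0.052 z50/95 [0.1504 0.1517]
[ 0.013 -1.964  0.517]
```

View pics/w12.png

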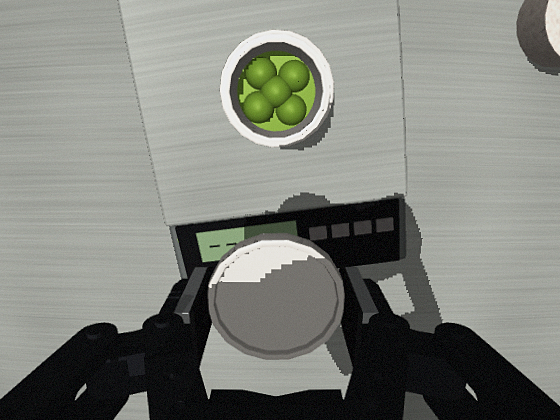

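step_arm(
  steps=[
    {"xyz": [0, -0.5, 0], "turn": [0, 0, 0], "gripper": -1},
    {"xyz": [0.01, -0.6, 0], "turn": [0, 0, 0], "gripper": -1},
    {"xyz": [0, -0.56, 0], "turn": [0, 0, 0], "gripper": -1},
    {"xyz": [0, -0.3, 0.1], "turn": [0, 0, 0], "gripper": -1},
    {"xyz": [0, 0, 0.3], "turn": [0, 0, 0], "gripper": -1},
    {"xyz": [0, 0, 0.3], "turn": [0, 0, 0], "gripper": -1},
    {"xyz": [0, 0, 0.2], "turn": [0, 0, 0], "gripper": -1},
    {"xyz": [0, 0, 0], "turn": [0, 0, 0], "gripper": -1},
    {"xyz": [0, 0, 0], "turn": [0, 0, 0], "gripper": -1},
    {"xyz": [0, 0, 0], "turn": [0, 0, 0], "gripper": -1},
  ],
)

```text
time_s: 25.93
position: [0.4907, 0.3128, 0.1758]
tool_rot: [[0.004, -1.0, 0.001], [-1.0, -0.004, 0.0], [-0.0, -0.001, -1.0]]
ft_force: [0.6, 1.2, 0.1]
grip_width: 0.0525
```

step_arm(
  steps=[
    {"xyz": [0.025, -0.02, 0.08], "turn": [0, 0, 0], "gripper": -1},
    {"xyz": [0, 0, 0.08], "turn": [0, 0, 0], "gripper": -1},
    {"xyz": [0, 0, 0.08], "turn": [0, 0, 0], "gripper": -1},
    {"xyz": [0, 0, 0.07], "turn": [0, 0, 0], "gripper": -1},
    {"xyz": [0, 0, 0.04], "turn": [0, 0, 0], "gripper": -1},
    {"xyz": [0, 0, 0], "turn": [0, 0, 0], "gripper": -1},
    {"xyz": [0, 0, 0], "turn": [0, 0, 0], "gripper": -1},
  ],
)

```text
time_s: 26.52
position: [0.4912, 0.3118, 0.1611]
tool_rot: [[0.005, -1.0, -0.0], [-1.0, -0.005, -0.0], [0.0, 0.0, -1.0]]
ft_force: [0.1, 0.4, 0.1]
grip_width: 0.0522
```

step_arm(
  steps=[
    {"xyz": [0, 0, 0], "turn": [0, 0, 0], "gripper": 0.5},
    {"xyz": [0, 0, 0], "turn": [0, 0, 0], "gripper": 1},
    {"xyz": [0, 0, 0], "turn": [0, 0, 0], "gripper": 1},
    {"xyz": [0, 0, 0], "turn": [0, 0, 0], "gripper": 1},
    {"xyz": [0, 0, 0], "turn": [0, 0, 0], "gripper": 1},
    {"xyz": [0, 0, -0.4], "turn": [0, 0, 0], "gripper": 1},
    {"xyz": [0, 0, -0.6], "turn": [0, 0, 0], "gripper": 1},
    {"xyz": [0, 0, -0.6], "turn": [0, 0, 0], "gripper": 1},
    {"xyz": [0, 0.5, -0.6], "turn": [0, 0, 0], "gripper": 1},
    {"xyz": [0, 0.7, -0.2], "turn": [0, 0, 0], "gripper": 1},
    {"xyz": [0, 0.7, 0], "turn": [0, 0, 0], "gripper": 1},
    {"xyz": [0, 0, 0], "turn": [0, 0, 0], "gripper": 1},
    {"xyz": [0, 0, 0], "turn": [0, 0, 0], "gripper": 1},
  ],
)

```text
time_s: 27.6
position: [0.4145, 0.3116, 0.2577]
tool_rot: [[0.006, -1.0, 0.001], [-1.0, -0.006, 0.0], [-0.0, -0.001, -1.0]]
ft_force: [-0.2, -0.1, 0.9]
grip_width: 0.0853
```

Run:
```python
from m import *
s=state(); P,p=meas('wrist',['lidMs'],'w13'); flat(P,.492,.312,.156,.02); print(go(s['position'],s['tool_rot'],.442,-.0732,.08))
```

```text
27.6 [0.4145 0.3116 0.2577] [ 0.001  0.    -1.   ] [-0.2 -0.1  0.9] 0.0853
wrist lidMs 6899 [0.4917 0.3111] 0.0544 0.054 z50/95 [0.1561 0.1592]
flat [-0.001  -0.0017  0.1559] 3778
[ 9.626 -0.63   4.441]
```

step_arm(
  steps=[
    {"xyz": [0.4, 0, 0], "turn": [0, 0, -0.06], "gripper": 1},
    {"xyz": [0.8, -0.05, 0], "turn": [0, 0, 0], "gripper": 1},
    {"xyz": [0.8, -0.05, 0], "turn": [0, 0, 0], "gripper": 1},
    {"xyz": [0.8, -0.05, 0], "turn": [0, 0, 0], "gripper": 1},
    {"xyz": [0.8, -0.05, 0], "turn": [0, 0, 0], "gripper": 1},
    {"xyz": [0.8, -0.06, 0], "turn": [0, 0, 0], "gripper": 1},
    {"xyz": [0.8, -0.06, 0.3], "turn": [0, 0, 0], "gripper": 1},
    {"xyz": [0.8, -0.06, 0.4], "turn": [0, 0, 0], "gripper": 0.7},
    {"xyz": [0.8, -0.06, 0.4], "turn": [0, 0, 0], "gripper": 0.6},
    {"xyz": [0.8, -0.06, 0.4], "turn": [0, 0, 0], "gripper": 0.6},
    {"xyz": [0.8, -0.06, 0.4], "turn": [0, 0, 0], "gripper": 0.6},
    {"xyz": [0.8, -0.06, 0.4], "turn": [0, 0, 0], "gripper": 0.6},
    {"xyz": [0.4, -0.06, 0.4], "turn": [0, 0, 0], "gripper": 0.6},
    {"xyz": [0, 0, 0.5], "turn": [0, 0, 0], "gripper": 0.6},
    {"xyz": [0, 0, 0.4], "turn": [0, 0, 0], "gripper": 0.6},
    {"xyz": [0, 0, 0.3], "turn": [0, 0, 0], "gripper": 0.6},
    {"xyz": [0, 0, 0], "turn": [0, 0, 0], "gripper": 0.6},
    {"xyz": [0, 0, 0], "turn": [0, 0, 0], "gripper": 0.6},
  ],
)

```text
time_s: 29.15
position: [0.4464, -0.0729, 0.1007]
tool_rot: [[0.009, -1.0, -0.001], [-1.0, -0.009, 0.0], [-0.0, 0.001, -1.0]]
ft_force: [0.4, -1.4, 0.8]
grip_width: 0.0682
```

Run:
```python
from m import *
s=state(); P,p=meas('wrist',['potS'],'w14'); print(go(s['position'],s['tool_rot'],.442,-.0732,.03))
```

```text
29.15 [ 0.4464 -0.0729  0.1007] [-0.001  0.    -1.   ] [ 0.4 -1.4  0.8] 0.0682
wrist potS 3905 [ 0.442  -0.0732] 0.0391 0.039 z50/95 [0.0431 0.0447]
[0.009 0.108 1.768]
```

step_arm(
  squeeze=30,
  steps=[
    {"xyz": [0.01, 0.05, 0.3], "turn": [0, 0, 0.1], "gripper": 0.6},
    {"xyz": [0, 0.05, 0.5], "turn": [0, 0, 0], "gripper": 0.6},
    {"xyz": [0, 0, 0.5], "turn": [0, 0, 0], "gripper": 0.6},
    {"xyz": [0, 0, 0.2], "turn": [0, 0, 0], "gripper": 0.6},
    {"xyz": [0, 0, 0.1], "turn": [0, 0, 0], "gripper": 0.6},
    {"xyz": [0, 0, 0], "turn": [0, 0, 0], "gripper": 0.3},
    {"xyz": [0, 0, 0], "turn": [0, 0, 0], "gripper": 0.1},
    {"xyz": [0, 0, 0], "turn": [0, 0, 0], "gripper": -0.1},
    {"xyz": [0, 0, 0], "turn": [0, 0, 0], "gripper": -0.2},
    {"xyz": [0, 0, 0], "turn": [0, 0, 0], "gripper": -1},
    {"xyz": [0, 0, 0], "turn": [0, 0, 0], "gripper": -1},
    {"xyz": [0, 0, 0], "turn": [0, 0, 0], "gripper": -1},
    {"xyz": [0, 0, 0], "turn": [0, 0, 0], "gripper": -1},
  ],
)

```text
time_s: 30.28
position: [0.4426, -0.0728, 0.0381]
tool_rot: [[0.001, -1.0, 0.002], [-1.0, -0.001, -0.001], [0.001, -0.002, -1.0]]
ft_force: [0.0, 1.3, 4.8]
grip_width: 0.0363
```

step_arm(
  steps=[
    {"xyz": [0, 0, -0.3], "turn": [0, 0, 0], "gripper": -1},
    {"xyz": [0, 0, -0.6], "turn": [0, 0, 0], "gripper": -1},
    {"xyz": [0, 0, -0.7], "turn": [0, 0, 0], "gripper": -1},
    {"xyz": [-0.3, -0.05, -0.7], "turn": [0, 0, 0], "gripper": -1},
    {"xyz": [-0.5, -0.08, -0.6], "turn": [0, 0, 0], "gripper": -1},
    {"xyz": [-0.6, -0.08, -0.6], "turn": [0, 0, 0], "gripper": -1},
    {"xyz": [-0.6, -0.08, -0.6], "turn": [0, 0, 0], "gripper": -1},
    {"xyz": [-0.6, -0.08, -0.6], "turn": [0, 0, 0], "gripper": -1},
    {"xyz": [-0.6, -0.08, -0.4], "turn": [0, 0, 0], "gripper": -1},
    {"xyz": [-0.7, -0.08, -0.2], "turn": [0, 0, 0], "gripper": -1},
    {"xyz": [-0.7, -0.08, 0], "turn": [0, 0, 0], "gripper": -1},
    {"xyz": [-0.7, -0.08, 0], "turn": [0, 0, 0], "gripper": -1},
    {"xyz": [-0.7, -0.08, 0], "turn": [0, 0, 0], "gripper": -1},
    {"xyz": [-0.7, -0.08, 0], "turn": [0, 0, 0], "gripper": -1},
    {"xyz": [-0.7, -0.08, 0], "turn": [0, 0, 0], "gripper": -1},
    {"xyz": [-0.7, -0.08, 0], "turn": [0, 0, 0], "gripper": -1},
    {"xyz": [-0.6, -0.08, 0], "turn": [0, 0, 0], "gripper": -1},
    {"xyz": [-0.5, -0.08, 0], "turn": [0, 0, 0], "gripper": -1},
    {"xyz": [-0.1, 0, 0], "turn": [0, 0, 0], "gripper": -1},
    {"xyz": [0, 0, 0], "turn": [0, 0, 0], "gripper": -1},
  ],
)

```text
time_s: 31.95
position: [0.4879, 0.3002, 0.2492]
tool_rot: [[0.003, -1.0, -0.0], [-1.0, -0.003, -0.0], [0.0, 0.0, -1.0]]
ft_force: [-1.0, -0.5, -0.4]
grip_width: 0.0363
```

Run:
```python
from m import *
s=held(.007,r=.015,tag='w15'); print(go(s['position'],s['tool_rot'],.4922,.3115,.203))
```

```text
31.95 [0.4879 0.3002 0.2492] [-0. -0. -1.] [-1.  -0.5 -0.4] 0.0363
floor [0.0176 0.0182 0.254 ] 4493
[-0.283 -0.109  1.155]
```

View pics/w15.png

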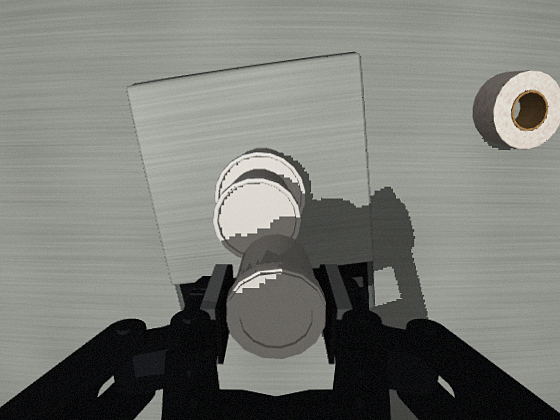

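step_arm(
  steps=[
    {"xyz": [-0.15, -0.06, 0], "turn": [0, 0, 0], "gripper": -1},
    {"xyz": [-0.12, -0.04, 0.1], "turn": [0, 0, 0], "gripper": -1},
    {"xyz": [0, 0, 0.4], "turn": [0, 0, 0], "gripper": -1},
    {"xyz": [0, 0, 0.4], "turn": [0, 0, 0], "gripper": -1},
    {"xyz": [0, 0, 0.2], "turn": [0, 0, 0], "gripper": -1},
    {"xyz": [0, 0, 0], "turn": [0, 0, 0], "gripper": -1},
    {"xyz": [0, 0, 0], "turn": [0, 0, 0], "gripper": -1},
    {"xyz": [0, 0, 0], "turn": [0, 0, 0], "gripper": -1},
  ],
)

```text
time_s: 32.67
position: [0.4927, 0.3102, 0.206]
tool_rot: [[0.001, -1.0, 0.001], [-1.0, -0.001, 0.001], [-0.001, -0.001, -1.0]]
ft_force: [-0.5, 0.0, 0.2]
grip_width: 0.0364
```

step_arm(
  steps=[
    {"xyz": [-0.02, 0, 0.1], "turn": [0, 0, 0], "gripper": -1},
    {"xyz": [0, 0, 0.1], "turn": [0, 0, 0], "gripper": -1},
    {"xyz": [0, 0, 0.06], "turn": [0, 0, 0], "gripper": -1},
    {"xyz": [0, 0, 0.03], "turn": [0, 0, 0], "gripper": -1},
    {"xyz": [0, 0, 0], "turn": [0, 0, 0], "gripper": -1},
    {"xyz": [0, 0, 0], "turn": [0, 0, 0], "gripper": -1},
  ],
)

```text
time_s: 33.17
position: [0.4925, 0.311, 0.1944]
tool_rot: [[0.001, -1.0, 0.002], [-1.0, -0.001, 0.0], [-0.0, -0.002, -1.0]]
ft_force: [-1.3, -0.4, 5.9]
grip_width: 0.0364
```

Contact at the expected height; release and retreat.

step_arm(
  steps=[
    {"xyz": [0, 0, 0], "turn": [0, 0, 0], "gripper": 0.2},
    {"xyz": [0, 0, 0], "turn": [0, 0, 0], "gripper": 0.6},
    {"xyz": [0, 0, 0], "turn": [0, 0, 0], "gripper": 1},
    {"xyz": [0, 0, 0], "turn": [0, 0, 0], "gripper": 1},
    {"xyz": [0, 0, 0], "turn": [0, 0, 0], "gripper": 1},
    {"xyz": [0, 0, 0], "turn": [0, 0, 0], "gripper": 1},
    {"xyz": [0, 0, -0.4], "turn": [0, 0, 0], "gripper": 1},
    {"xyz": [0, 0, -0.6], "turn": [0, 0, 0], "gripper": 1},
    {"xyz": [0, 0, -0.6], "turn": [0, 0, 0], "gripper": 1},
    {"xyz": [0, 0.2, -0.6], "turn": [0, 0, 0], "gripper": 1},
    {"xyz": [0.1, 0.6, -0.2], "turn": [0, 0, 0], "gripper": 1},
    {"xyz": [0.1, 0.7, 0], "turn": [0, 0, 0], "gripper": 1},
    {"xyz": [0, 0.6, 0], "turn": [0, 0, 0], "gripper": 1},
    {"xyz": [0, 0, 0], "turn": [0, 0, 0], "gripper": 1},
    {"xyz": [0, 0, 0], "turn": [0, 0, 0], "gripper": 1},
  ],
)

```text
time_s: 34.42
position: [0.4077, 0.303, 0.2901]
tool_rot: [[0.002, -1.0, 0.001], [-1.0, -0.002, 0.0], [-0.0, -0.001, -1.0]]
ft_force: [0.9, 0.4, -1.0]
grip_width: 0.0855
```

Run:
```python
from m import *
s=state(); P,p=meas('wrist',['potSs','lidMs','lidLs'],'w16'); flat(P,.492,.311,.199,.012); meas('scene',['potSs','lidMs','lidLs','roll'],'s3'); 
img=cv2.imread('pics/s3.png')[130:330,310:530]; cv2.imwrite('pics/s3c.png',cv2.resize(img,None,fx=2.7,fy=2.7,interpolation=cv2.INTER_CUBIC))
```

```text
34.42 [0.4077 0.303  0.2901] [ 0.001  0.    -1.   ] [ 0.9  0.4 -1. ] 0.0855
wrist potSs 3864 [0.4911 0.3106] 0.0391 0.039 z50/95 [0.1994 0.2011]
wrist lidMs 1449 [0.4918 0.3111] 0.0542 0.054 z50/95 [0.1584 0.1597]
wrist lidLs 476 [0.493  0.3106] 0.0669 0.067 z50/95 [0.1095 0.1108]
flat [ 0.001  -0.0055  0.1988] 1521
scene potSs 358 [0.4907 0.3091] 0.0397 0.039 z50/95 [0.1995 0.2016]
scene lidMs 349 [0.4915 0.3095] 0.0535 0.054 z50/95 [0.1573 0.1631]
scene lidLs 395 [0.4928 0.3101] 0.0662 0.067 z50/95 [0.108  0.1141]
scene roll 597 [0.5571 0.0664] 0.0736 0.072 z50/95 [0.0398 0.042 ]
```

View pics/s3c.png

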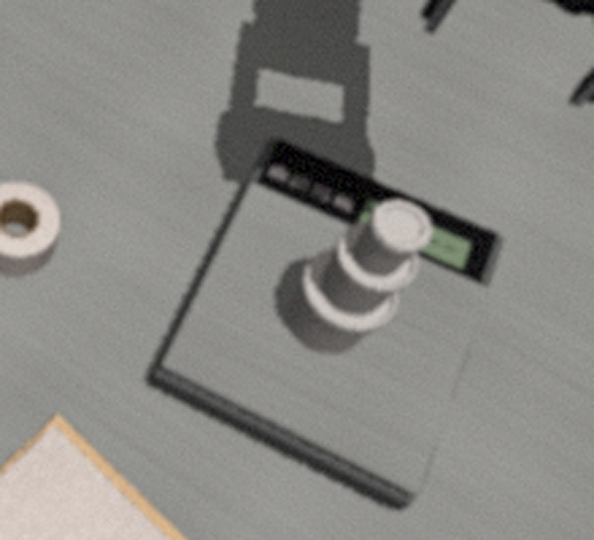

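The crop shows the complete stack, upright on the pan (about (345,275)), with the gripper clear and the roll (20,225) where it was. All heights agree with the text.

```bash
python3 -c "
from rig import order; print(order.close_job())"
```

```text
the job is handed in; nothing more can be done
None
```

The stack is on the scale pan and the job is handed in, at about 34 s on the robot's clock. From the bottom it is the large pot, its lid, the medium pot, its lid and the small pot.

The last checks were made with the wrist camera, with the scene camera as a second view:

| Check | Measured | Expected |
|---|---|---|
| Large lid, rim height | 110 mm | 110 mm |
| Medium lid, rim height | 159 mm | 159 mm |
| Small pot, lid top height (bead is 1.5 mm higher) | 199 mm | 199 mm |
| Sideways offset between neighbouring parts | under 2 mm | under 5–11 mm |
| Stack offset from pan centre | about 5 mm | under 20 mm |
| Tilt of small pot's top | about 0.006 rad | under 0.08 rad |

- **Lids and label roll:** both lids were level (slope under 0.002 rad) when checked just after seating. The label roll reads in its original place.
- **Disagreements:** the scene and top cameras differed from the wrist camera by about 2 mm, which is within the calibration. One top-camera reading of the medium lid failed because the arm was in the way, so I used the wrist camera instead.
- **Not checked:** I did not measure the refractometer again at the end. The arm and gripper did not go down near it.

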